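# Inspect a ground steel plate through a loupe at its focal height

### The arm

A 6-joint arm with a two-finger parallel gripper is mounted at the origin on the work surface. World frame = base frame: x ahead of the robot, y to its left, z up, the work surface at z = 0. Lengths are in m, angles in rad, forces in N, time in s.
With the tool pointing down it reaches from about 0.25 to 0.775 m from the base axis. Payload 4 kg.
Tool frame: the origin (TCP) lies at the very end of the fingers, on their centre line; the grasp point (between the pads) lies 19 mm behind it; z points along the fingers, x is the direction in which the jaws open and shut, and the axes are right-handed (so a half turn about z gives the same grasp; the last joint's range is limited). The gripper opens to 85 mm and grips with 20 to 120 N. Pads are 22 mm wide; open, the fingers measure 114 mm over their backs; the gripper's body (76 mm by 85 mm) begins 54 mm behind the grasp point. The pads swing forward as they close: fully open they stand 13 mm farther back than shut.
Start: joints at [-1.434, 0.087, 1.371, -0, 1.684, -0.103], TCP at [0.131, -0.534, 0.231] pointing down, gripper open.
Joint ranges: [-3.1, 3.1], [-0.76, 2.03], [0.27, 2.55], [-1.08, 4.22], [0.17, 2.65], [-2.57, 2.57]. Speed limits (rad/s): [2.79, 2.79, 3.14, 3.14, 3.14, 3.14].

### API

Orientations are given as a unit quaternion [w, x, y, z].
In Python, from plant import env gives the robot as it stands.
- The arm moves only by the tool servo_tool, never from a script. Its argument "commands" is a list of rows, each a list of 4 numbers: the shift along the world's x, y, z in mm, then the turn about the world's z in rad. A call has 1 to 12 rows; each row is the pose to reach, as a shift and turn from the pose commanded when the call began; what a row does not reach only later rows make up. A row lasts 1/8 s, in which the tool goes at most 62.5 mm and 10.7 degrees, less where a joint would pass 70% of its speed; a pose out of reach is approached as far as the arm can. A call with a gripper value outside its range is refused whole. "jaw" is the opening, from 0 (shut) to 1 (fully open), set as the call begins (left out, the last holds). The fingers move at their own pace and stop on an object; "grip_force" is the grip in N (left out, the last holds). Time passes only in rows, so rows that repeat a pose let the fingers close. It gives the time, the measured TCP pose, the force and the opening at its end, in the units of the state.
- env.get_obs(): the state, without advancing time (a new reading comes with each control period).
- env.read_camera(name): name is "side" or "top" or "wrist"; returns a dict with "image" (480x640x3 uint8, red, green, blue), "fx", "fy", "cx", "cy" (pixels), "view" (4x4, takes a point from world to camera coordinates); the wrist camera has in their place "hand_eye" (4x4, takes a point from camera to tool coordinates, whose origin is the TCP and whose axes are the tool frame's). Camera axes: x right, y up, looking along -z (the intrinsics and any distortion apply to the point x, -y, -z); pixel columns grow to the right and rows downward; lengths in m; the calibration is good to about 2 mm. A picture is of the moment at which its call begins: read the wrist's pose just before it. There is no depth.
- env.job_done(): hands the job in, once; it reports no verdict.
Trained networks look in the newest picture that a camera, given by its name, has taken for a name from the list of things; names that differ only in an ending like _2 or _b are one class to them, and where a whole thing is asked for, a point or a joint stands for the part that bears it (a point fixed in the world has none). Each returns a list of dicts, best first, with "conf" (0 to 1); they miss things now and then, are a little off and sometimes report something else, mostly with a low value. They report only what shows in the picture. A call takes as long as a camera call. They do not tell look-alikes from the thing itself.
- env.masks_of(camera, target): "mask" (480x640 bool, what is visible of it).
- env.spot_point(camera, target): "xyz" ([x, y, z] in m, in world coordinates, good to about 4 mm: a listed point, or the origin of a listed thing).
The state is a dict: "time": time; "joint_pos": joint angles; "qd": joint speeds; "effort": joint torques, N m; "tcp_pos": TCP position; "tool_rot": TCP orientation; "force": force on the tool from outside, world axes, zero at the start; "ft_torque": the same for the moment, N m; "gripper_width": finger opening in m.
Only numpy, scipy, OpenCV 4.12 (cv2) and the standard library are available. Lean on these libraries where they do the work, as an engineer would, in place of code of your own. Each camera call takes 0.05 s, during which the arm holds its last target.

### The job

Set the inspection lamp's dimmer knob so that its pointer meets the raised mark, then slide the metal lock hood fully home over the knob. Then take the loupe from its wooden rest by its handle and hold it level and still, lens centred over the circled spot on the steel plate and as high as the pointer finger of the height gauge, without touching the plate; the job finishes while you are still holding it there. Leave the gauge and the other things on the bench alone.

Things in the scene. Friction and masses are not known exactly. Their poses are not given: they have to be found in the camera images.
- lamp: Inspection lamp, fixed: grey control box 100 x 200 mm, 30 mm high, with a dimmer knob and a sliding steel lock hood on top, and a low light bar (130 x 22 mm, up to 48 mm high) beyond the box's -y end. Origin on the bench, on the knob's turning axis; the box reaches from y = -135 to +65 mm and x = -50 to +50 mm in its frame. z up; the hood slides along its +y to cover the knob. Its yaw varies by 0.2 rad either way.
- knob (a joint): Dimmer knob, black, with an upright bar grip 40 mm long, 14 mm wide, 20 mm tall (bar from 39.5 to 59.5 mm above the bench) on a 40 mm disc; a white pointer stub at one end of the bar. Value in rad, 0 to 2.4, growing clockwise seen from above. It starts between 0 and 0.7; the pointer meets the raised mark at 1.5 (needed to within about 0.1). Friction 0.03 N m, stays where it is left.
- knob_grip (a point): Centre of the knob's bar grip, on the turning axis, 49.5 mm above the bench. Its x axis runs along the bar towards the pointer, z up.
- pointer (a point): End of the knob's pointer, 24 mm from the turning axis, 40 mm above the bench.
- mark (a point): The place of the pointer's end when it meets the mark: on the box's +x side, 24 mm from the turning axis, 40 mm above the bench. The mark itself is a white raised tick 9 x 5 mm on the box top at the dial's edge; the thin printed lines are only a scale.
- lock (a joint): Lock hood: a steel tunnel 78 mm wide, 56 mm long, its top 70 mm above the bench, on rails on the box. Value in m along the lamp's +y: 0 parked 95 mm from the knob, 0.095 fully home, centred over the knob, at a hard stop (home means beyond 0.088). Starts between 0 and 0.012. Sliding friction 1.5 N, stays where it is left. It passes clear over the knob.
- lock_tab (a point): Grip tab upright on the middle of the hood: 34 mm along the lamp's x, 12 mm thick along its y, from 70 to 96 mm above the bench (26 mm tall). This point is on its centre line, 87 mm above the bench. Pinch it across its thickness or push it.
- plate: Brushed steel plate lying fixed on the bench, 200 (x) x 150 (y) x 20 mm high. Origin at the centre of its underside. Its yaw varies by 0.15 rad either way.
- spot: The spot to inspect, flat on the plate's top: a dark drawn circle 30 mm across with a scratch in it. Origin at its centre on the plate's top face (20 mm above the bench).
- gauge: Focal height gauge, fixed on the bench just beyond the plate's +x edge at its -y end: foot 56 mm across, post 10 mm thick and 150 mm tall. Origin under the foot.
- gauge_tip (a point): Tip of the brass pointer finger (4 mm thick) on the gauge's collar, 33 mm from the post and pointing over the plate. Its height is the focal height for the lens centre; it varies from 85 to 125 mm above the bench. The collar is held by 8 N of friction: do not shift it.
- rest: Wooden rest, fixed: base slab 190 x 80 x 8 mm with two supports whose tops are 34 mm above the bench, one under the lens (50 x 60 mm), one under the handle's end (22 x 50 mm). Origin on the bench below the lens. Between the supports, from x = -116 to -25 mm, only the 8 mm slab lies below the handle.
- loupe: Loupe, loose, 90 to 145 g: round framed lens 68 mm across and 14 mm thick, with a straight black handle along its -x, 14 mm wide (y) and 18 mm tall (z), from x = -44 to -140 mm. Origin at the centre of the lens frame's underside; z up when level. It lies level on the rest, its underside 34 mm above the bench. Its centre of mass is about 70 mm from the lens centre, in the handle.
- lens (a point): Centre of the lens, 7 mm above the loupe's underside.
- loupe_grip (a point): Good place to grip: on the handle, 72 mm from the lens centre, at mid height (9 mm above the underside).
- drum: Bystander: standing sanding drum, 90 mm across, 95 mm tall, brownish. Origin at its underside.
- tin: Bystander: closed metal tin, 66 mm across, 85 mm tall. Origin at its underside.
- block: Bystander: wooden sanding block, 95 x 55 x 28 mm. Origin at its underside.
Mind the look-alikes: they are no part of the job. There is more than one size of the loupe; the job needs the larger.

How it is judged:
On the way, in this order (a step that is already met when the one before it is completed fails the run):
1. the dimmer knob's pointer is at the mark while the lock is still open (value of joint knob between 1.38 and 1.62 rad and value of joint lock below 0.04 m), for 0.2 s.
2. the lock hood is fully home over the knob, the pointer still at the mark (value of joint knob between 1.38 and 1.62 rad and value of joint lock above 0.088 m), for 0.2 s.
At the end, for the whole second after the job is handed in: The knob is within 0.12 rad of the mark and the lock hood within 7 mm of its stop; the loupe is held in the fingers alone, at rest, its lens centre within 10 mm sideways of the spot's centre and within 6 mm of the height of the gauge's pointer, tilted by less than 0.14 rad (8 degrees) (all of step 2 and z of lens in the frame of gauge_tip between -0.006 and 0.006 m and horizontal distance between lens and spot below 0.01 m and angle between loupe's own z axis and vertical below 0.14 rad and linear speed of loupe below 0.02 m/s and angular speed of loupe below 0.15 rad/s and contact force between loupe and the fingers above 1 N and contact force between loupe and plate below 0.3 N and contact force between loupe and gauge below 0.3 N and contact force between loupe and rest below 0.3 N and contact force between loupe and lamp below 0.3 N and contact force between loupe and drum below 0.3 N and contact force between loupe and tin below 0.3 N and contact force between loupe and block below 0.3 N); the arm keeps its last pose, push and grip.
It fails at once if the loupe presses on the steel plate (contact force between loupe and plate above 1 N).
It fails at once if the gauge's pointer is shifted by more than 5 mm (distance of gauge_tip from where it was at the start of the episode above 0.005 m).
It fails at once if the sanding drum is moved by more than 25 mm or tipped (distance of drum from where it was at the start of the episode above 0.025 m or angle between drum's own z axis and vertical above 0.4 rad).
It fails at once if the tin is moved by more than 25 mm or tipped (distance of tin from where it was at the start of the episode above 0.025 m or angle between tin's own z axis and vertical above 0.4 rad).
It fails at once if the sanding block is moved by more than 25 mm or tipped (distance of block from where it was at the start of the episode above 0.025 m or angle between block's own z axis and vertical above 0.4 rad).
It also fails if it takes over 58 s, if anything falls off the work surface, if the arm or the gripper's body presses on something with over 40 N, if the wrist force passes 120 N, or if a joint passes its speed limit or range.

## Working session

There is one attempt and no reset: what is moved stays moved. The work goes in short steps, Python scripts to look and compute and a tool call to move; the robot and the scene stay as the last step left them, time stands still between calls to the robot, and variables do not carry over. Pictures are saved under pics/ and viewed, and the job is handed in when it is done.

Besides the shell and the picture viewer there is one more tool, called by a JSON object that holds its "api" and its "payload", one argument or row to a line. servo_tool: Moves the arm, as the interface text tells. Its arguments: {"type":"object","properties":{"commands":{"type":"array","items":{"type":"array","items":{"type":"number"}}},"jaw":{"type":"number"},"grip_force":{"type":"number"}},"required":["commands"]}

```bash
ls; mkdir -p pics
cat > h.py <<'E'
import numpy as np, cv2
from plant import env
def cam(n,f=None):
    c=env.read_camera(n)
    if f: cv2.imwrite('pics/'+f+'.png',c['image'][:,:,::-1])
    return c
def ray(c,u,v,z,T=None):
    # intersect pixel ray with plane z
    V=np.linalg.inv(np.array(c['view'])) if T is None else T
    d=V[:3,:3]@np.array([(u-c['cx'])/c['fx'],-(v-c['cy'])/c['fy'],-1]); o=V[:3,3]
    return o+d*(z-o[2])/d[2]
def proj(c,p,V=None):
    V=np.array(c['view']) if V is None else V
    q=V[:3,:3]@np.array(p)+V[:3,3]
    return c['cx']+c['fx']*q[0]/-q[2], c['cy']-c['fy']*q[1]/-q[2]
def wT(c,o):
    from scipy.spatial.transform import Rotation as R
    T=np.eye(4);w,x,y,z=o['tool_rot'];T[:3,:3]=R.from_quat([x,y,z,w]).as_matrix();T[:3,3]=o['tcp_pos']
    return T@np.array(c['hand_eye'])
E
python3 - <<'E'
from h import *
np.set_printoptions(precision=4,suppress=True)
o=env.get_obs();print(o)
for n in['top','side','wrist']:
    c=cam(n,n+'0');print(n,{k:v for k,v in c.items() if k!='image'})
    for t in ['lamp','knob_grip','pointer','mark','lock_tab','spot','gauge_tip','gauge','rest','loupe','lens','loupe_grip','drum','tin','block','plate']:
        print(t,[(np.round(d['xyz'],4).tolist(),round(d['conf'],2)) for d in env.spot_point(n,t)][:4])
print(env.get_obs()['time'])
E
```

```text
pics
{'time': 0.0, 'joint_pos': array([-1.4341,  0.088 ,  1.3723, -0.    ,  1.6836, -0.1031]), 'qd': array([-0.0017,  0.0008,  0.002 , -0.0009,  0.0005,  0.0011]), 'effort': array([ -0.0018, -35.1861, -31.3275,  -0.0002,   0.0108,   0.    ]), 'tcp_pos': array([ 0.1305, -0.5338,  0.2301]), 'tool_rot': array([-0.0008,  0.7866, -0.6174, -0.0008]), 'force': array([ 0.8535, -0.3228,  0.5798]), 'ft_torque': array([-0.0371,  0.0168,  0.0204]), 'gripper_width': 0.08517530934802404}
top {'fx': 621.756053214273, 'fy': 621.756053214273, 'cx': 312.47486432444197, 'cy': 239.31650577297768, 'view': array([[-0.0248, -0.9996,  0.0101, -0.0551],
       [ 0.995 , -0.0237,  0.0971, -0.5518],
       [-0.0968,  0.0124,  0.9952, -1.4966],
       [ 0.    ,  0.    ,  0.    ,  1.    ]])}
lamp [([0.5175, 0.2816, 0.0012], 0.66)]
knob_grip [([0.5168, 0.2807, 0.0559], 0.59)]
pointer [([0.522, 0.3033, 0.0387], 0.62), ([0.5187, 0.2835, -0.0002], 0.2)]
mark [([0.5428, 0.283, 0.0416], 0.59), ([0.6937, -0.0698, 0.0982], 0.21)]
lock_tab [([0.5247, 0.1934, 0.0854], 0.55)]
spot [([0.5481, 0.0022, 0.0187], 0.41), ([0.380
[... 1712 characters left out ...]
], 0.69)]
tin [([0.7007, -0.2664, -0.0008], 0.74), ([0.5163, 0.2867, 0.0005], 0.74)]
block [([0.3818, -0.051, 0.0045], 0.63), ([0.7049, -0.2675, 0.001], 0.42), ([0.5162, 0.2831, 0.0033], 0.29)]
plate [([0.5892, -0.0302, -0.0011], 0.63)]
wrist {'fx': 341.48054039859414, 'fy': 341.48054039859414, 'cx': 317.43927429656134, 'cy': 244.51032881037978, 'hand_eye': array([[ 1.    , -0.0005,  0.0001,  0.0007],
       [-0.0004, -0.9459, -0.3244, -0.0833],
       [ 0.0003,  0.3244, -0.9459, -0.1427],
       [ 0.    ,  0.    ,  0.    ,  1.    ]])}
lamp []
knob_grip []
pointer []
mark []
lock_tab []
spot []
gauge_tip []
gauge []
rest []
loupe []
lens []
loupe_grip []
drum []
tin []
block []
plate []
2.55
```

View pics/top0.png

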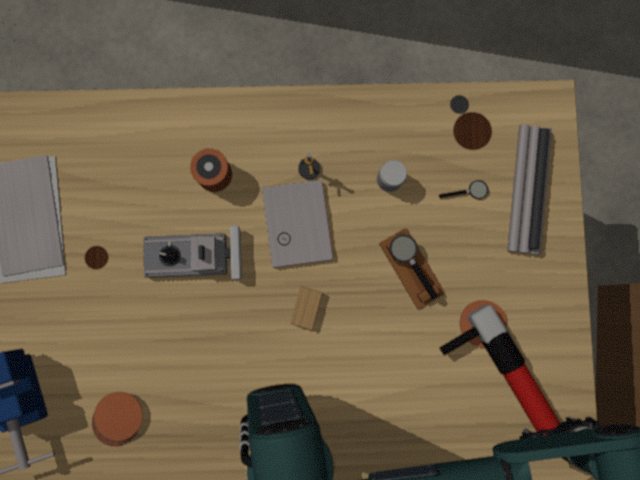

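View pics/side0.png

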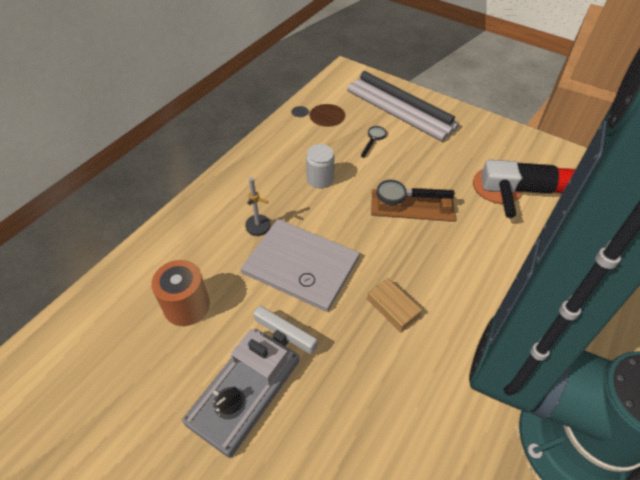

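Run:
```python
import cv2
im=cv2.imread('pics/top0.png')
cv2.imwrite('pics/lamp0.png',cv2.resize(im[170:320,70:270],None,fx=4,fy=4,interpolation=cv2.INTER_CUBIC)[:600])
s=cv2.imread('pics/side0.png')
cv2.imwrite('pics/gauge0.png',cv2.resize(s[100:250,100:300],None,fx=4,fy=4,interpolation=cv2.INTER_CUBIC))
```

```text
(no output)
```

View pics/lamp0.png

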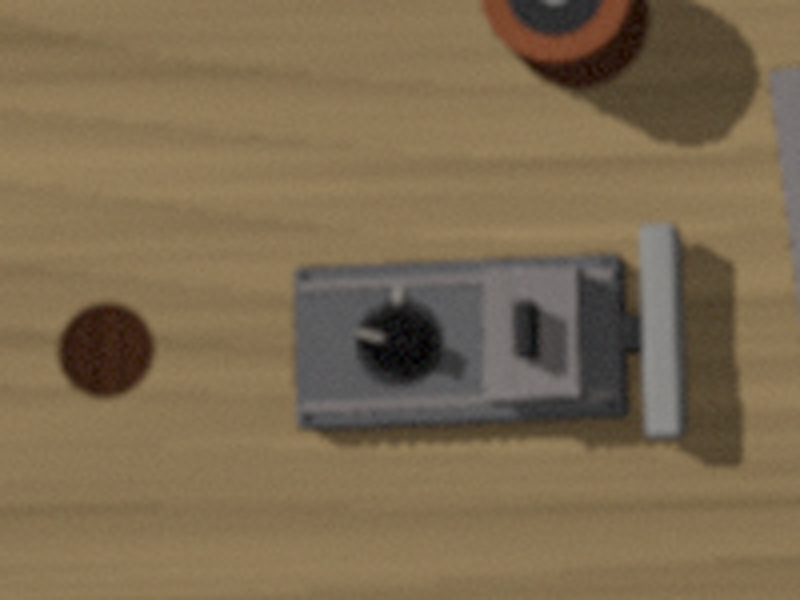

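View pics/gauge0.png

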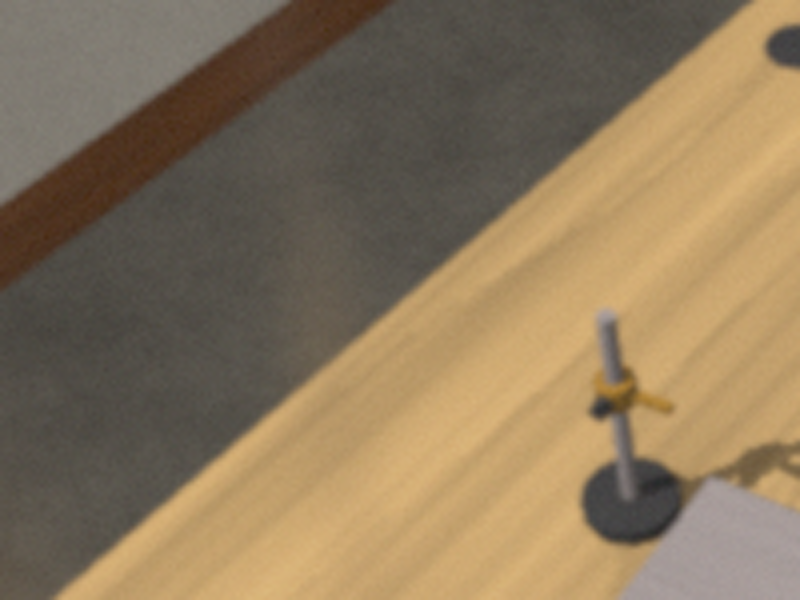

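```bash
python3 - <<'E'
import cv2
im=cv2.imread('pics/top0.png')
cv2.imwrite('pics/gt0.png',cv2.resize(im[140:215,280:380],None,fx=8,fy=8,interpolation=cv2.INTER_CUBIC))
E
python3 - <<'E'
from h import *
np.set_printoptions(precision=4,suppress=True)
import pickle
c={};
for n in['top','side']:
    c[n]=cam(n)
pickle.dump(c,open('c0.pkl','wb'))
t=c['top']
f=lambda u,v:(70+u/4,170+v/4)
a=ray(t,*f(297,268),.03);b=ray(t,*f(622,256),.03);d=ray(t,*f(302,428),.03);e=ray(t,*f(628,418),.03)
for p,q in((a,b),(d,e),(d,a),(e,b)):
    print(np.degrees(np.arctan2(*(p-q)[1::-1])),np.linalg.norm(p-q))
print(a,b,d,e)
E
```

```text
90.77094381478821 0.19805003080574862
90.3616068443409 0.197403882290452
-178.14640559327873 0.09765667852112751
-178.53840958764934 0.09905673738038454
[0.5655 0.3418 0.03  ] [0.5682 0.1437 0.03  ] [0.4679 0.3386 0.03  ] [0.4692 0.1412 0.03  ]
```

View pics/gt0.png

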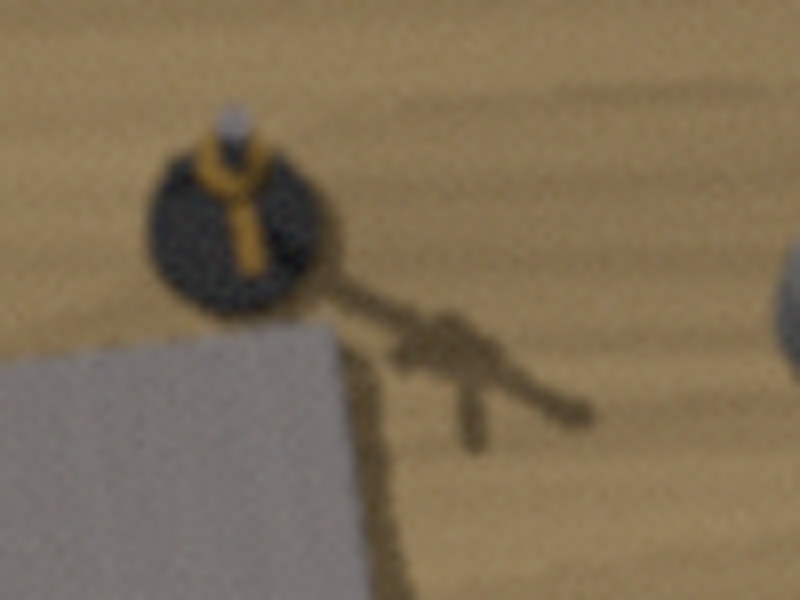

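```bash
cat >> h.py <<'E'
def tri(obs):
    A=[];B=[]
    for c,u,v,T in obs:
        V=np.linalg.inv(np.array(c['view'])) if T is None else T
        d=V[:3,:3]@np.array([(u-c['cx'])/c['fx'],-(v-c['cy'])/c['fy'],-1]);d/=np.linalg.norm(d)
        P=np.eye(3)-np.outer(d,d);A.append(P);B.append(P@V[:3,3])
    x=np.linalg.lstsq(np.vstack(A),np.hstack(B),rcond=None)[0]
    return x,[np.linalg.norm(a@x-b) for a,b in zip(A,B)]
E
python3 - <<'E'
from h import *
import pickle
c=pickle.load(open('c0.pkl','rb'))
print(tri([(c['top'],311.3,173.7,None),(c['side'],267.3,201.6,None)]))
f=lambda u,v:(70+u/4-.4,170+v/4-.4)
t=c['top']
print('pointer',ray(t,*f(357,333),.042),'mark',ray(t,*f(398,295),.032),'knob',ray(t,*f(400,343),.0595))
o=env.get_obs();print(o['time'],o['tcp_pos'])
E
```

```text
(array([ 0.69957391, -0.06876863,  0.09563473]), [np.float64(6.406574640117242e-06), np.float64(6.406574639869301e-06)])
pointer [0.5248918  0.30346166 0.042     ] mark [0.5483116 0.2808954 0.032    ] knob [0.51686986 0.27376309 0.0595    ]
2.65 [ 0.13062404 -0.53427136  0.23134472]
```

{"api": "servo_tool", "payload": {
  "commands": [
    [30,55,0,0.08],
    [60,110,0,0.16],
    [85,170,0,0.24],
    [110,225,0,0.32],
    [135,280,0,0.4],
    [160,335,0,0.48],
    [185,390,0,0.56],
    [210,445,0,0.64],
    [240,500,0,0.72],
    [265,555,0,0.8],
    [290,610,0,0.9],
    [315,665,0,1.0]
  ],
  "jaw": 1
}}

```text
time: 4.15
tcp_pos: [0.4462, 0.1328, 0.2317]
tool_rot: [0.0, 0.987, -0.163, 0.001]
force: [1.0, -1.8, 0.3]
gripper_width: 0.0854
```

{"api": "servo_tool", "payload": {
  "commands": [
    [25,50,-20,0.05],
    [50,100,-45,0.05],
    [72,150,-70,0.05],
    [72,150,-70,0.05],
    [72,150,-70,0.05],
    [72,150,-70,0.05]
  ]
}}

```text
time: 4.9
tcp_pos: [0.518, 0.2798, 0.1633]
tool_rot: [-0.001, 0.99, -0.141, 0.001]
force: [0.0, -0.1, 0.3]
gripper_width: 0.0853
```

```bash
cat > look.py <<'E'
from h import *
import sys,pickle
from scipy.spatial.transform import Rotation as R
np.set_printoptions(precision=4,suppress=True)
o=env.get_obs();c=cam('wrist',sys.argv[1]);T=wT(c,o)
pickle.dump((c,T),open(sys.argv[1]+'.pkl','wb'))
w,x,y,z=o['tool_rot'];m=R.from_quat([x,y,z,w]).as_matrix()
print(o['time'],o['tcp_pos'],'yaw',np.degrees(np.arctan2(m[1,0],m[0,0])),'j',o['joint_pos'],'F',o['force'],'w',o['gripper_width'])
for t in sys.argv[2:]:
    print(t,[(np.round(d['xyz'],4).tolist(),round(d['conf'],2)) for d in env.spot_point('wrist',t)][:3])
E
python3 look.py w1 knob_grip pointer mark lock_tab lamp
```

```text
4.9 [0.518  0.2798 0.1633] yaw -16.173846915252167 j [ 0.3992  0.1931  1.3865 -0.0004  1.5589  0.6815] F [ 0.0263 -0.1116  0.2706] w 0.08527302551589908
knob_grip [([0.5174, 0.2821, 0.0518], 0.66)]
pointer [([0.5206, 0.3028, 0.042], 0.79), ([0.7216, 0.1774, -0.0031], 0.44)]
mark [([0.5409, 0.2824, 0.0388], 0.57)]
lock_tab [([0.5223, 0.1958, 0.09], 0.75)]
lamp [([0.5208, 0.2785, -0.0001], 0.84), ([0.5213, 0.3059, 0.0404], 0.29)]
```

View pics/w1.png

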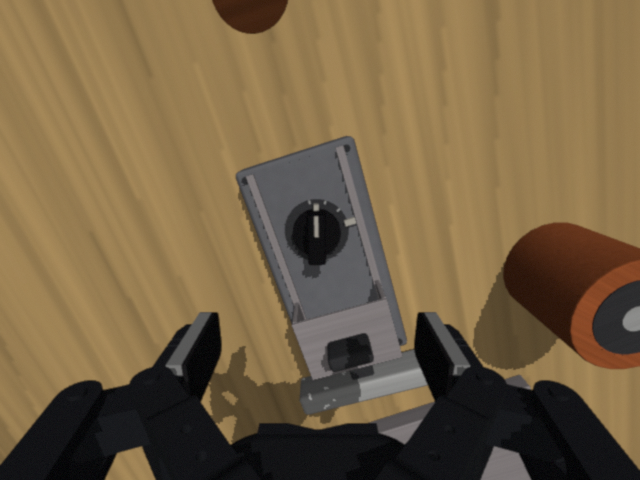

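```bash
python3 - <<'E'
import cv2
im=cv2.imread('pics/w1.png')
cv2.imwrite('pics/w1c.png',cv2.resize(im[120:270,220:420],None,fx=4,fy=4,interpolation=cv2.INTER_CUBIC))
E
python3 - <<'E'
from h import *
import pickle
c,T=pickle.load(open('w1.pkl','rb'))
P=lambda u,v,z:ray(c,u,v,z,T)
a=P(238,173,.03);b=P(353,137,.03);e=P(405,342,.03)
print(a,b,e)
for p,q in((b,a),(b,e)):print(np.degrees(np.arctan2(*(p-q)[1::-1])),np.linalg.norm(p-q))
print('disc',P(317,230,.0395),'ptr',P(316,206,.041))
E
```

```text
[0.47113242 0.34418254 0.03      ] [0.56593079 0.34522891 0.03      ] [0.56770982 0.15177612 0.03      ]
0.6323999027246681 0.0948041429652857
90.52688842400077 0.19346097248210994
disc [0.5191871 0.2838655 0.0395   ] ptr [0.52404964 0.30347746 0.041     ]
```

View pics/w1c.png

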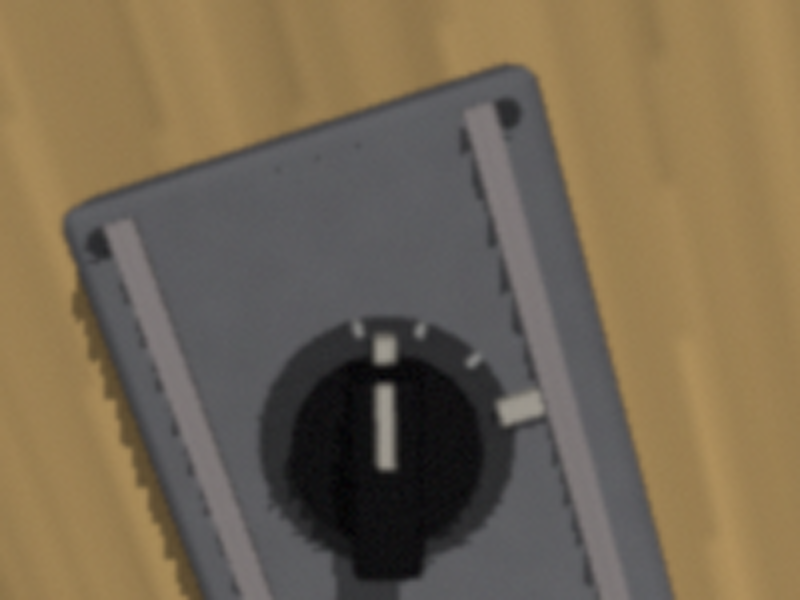

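{"api": "servo_tool", "payload": {
  "commands": [
    [0,2,-50,0],
    [0,2,-90,0],
    [0,2,-118,0],
    [0,2,-118,0]
  ],
  "jaw": 0.6
}}

```text
time: 5.7
tcp_pos: [0.5155, 0.2816, 0.0404]
tool_rot: [0.002, 0.99, -0.14, -0.003]
force: [0.2, 0.3, 0.0]
gripper_width: 0.0514
```

{"api": "servo_tool", "payload": {
  "commands": [
    [0,0,0,0],
    [0,0,0,0],
    [0,0,0,0],
    [0,0,0,0],
    [0,0,0,0],
    [0,0,0,0]
  ],
  "jaw": 0,
  "grip_force": 25
}}

```text
time: 6.45
tcp_pos: [0.5185, 0.2835, 0.0458]
tool_rot: [-0.001, 0.99, -0.14, 0.001]
force: [-3.2, 0.1, 5.8]
gripper_width: 0.0133
```

{"api": "servo_tool", "payload": {
  "commands": [
    [0,0,0,-0.17],
    [0,0,0,-0.34],
    [0,0,0,-0.51],
    [0,0,0,-0.68],
    [0,0,0,-0.85],
    [0,0,0,-1.02],
    [0,0,0,-1.17],
    [0,0,0,-1.29],
    [0,0,0,-1.29],
    [0,0,0,-1.29],
    [0,0,0,-1.29]
  ]
}}

```text
time: 7.82
tcp_pos: [0.5198, 0.2818, 0.0459]
tool_rot: [0.001, -0.707, 0.707, -0.002]
force: [1.6, -3.5, 5.2]
gripper_width: 0.0136
```

```bash
python3 look.py w2 pointer mark
```

```text
7.825 [0.5198 0.2818 0.0459] yaw -90.03419636470666 j [ 0.4027  0.2803  1.5236 -0.0034  1.3332  1.9749] F [ 1.5995 -3.5277  5.2479] w 0.013554967161084164
pointer [([0.5411, 0.2815, 0.0419], 0.98)]
mark [([0.5384, 0.2782, 0.0394], 0.82)]
```

View pics/w2.png

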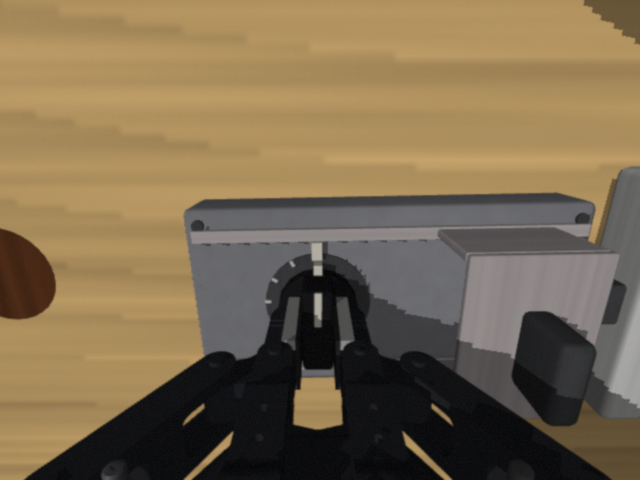

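{"api": "servo_tool", "payload": {
  "commands": [
    [0,0,0,0],
    [0,0,0,0],
    [0,0,0,0],
    [0,0,30,0],
    [0,0,80,0],
    [0,-40,94,0.01],
    [0,-86,94,0.01],
    [0,-86,94,0.01],
    [0,-86,94,0.01]
  ],
  "jaw": 0.5
}}

```text
time: 9.1
tcp_pos: [0.5175, 0.1971, 0.1371]
tool_rot: [-0.0, 0.71, -0.704, -0.0]
force: [0.8, 0.5, 0.4]
gripper_width: 0.0425
```

```bash
python3 look.py w3 lock_tab pointer mark
python3 - <<'E'
import cv2
im=cv2.imread('pics/w3.png')
cv2.imwrite('pics/w3c.png',cv2.resize(im[100:300,100:400],None,fx=2.6,fy=2.6,interpolation=cv2.INTER_CUBIC))
E
```

```text
9.1 [0.5175 0.1971 0.1371] yaw -89.45400712850133 j [0.2611 0.1329 1.5087 0.0007 1.5004 1.8223] F [0.7779 0.4827 0.4068] w 0.042488537602982185
lock_tab [([0.5185, 0.1974, 0.0862], 0.91)]
pointer [([0.5415, 0.2834, 0.0427], 0.87)]
mark [([0.5417, 0.2802, 0.0404], 0.71)]
```

View pics/w3.png

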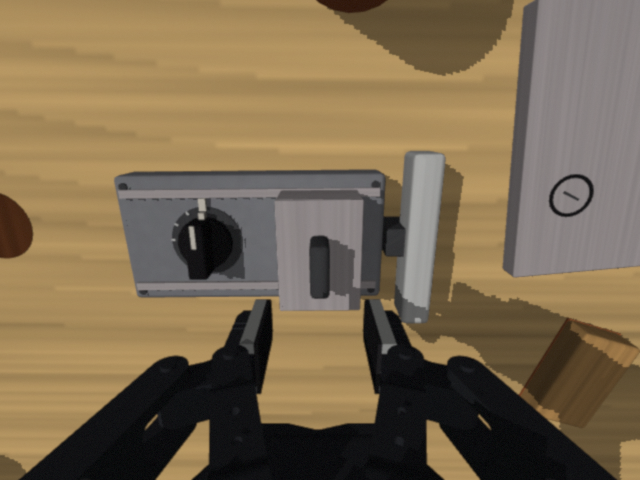

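View pics/w3c.png

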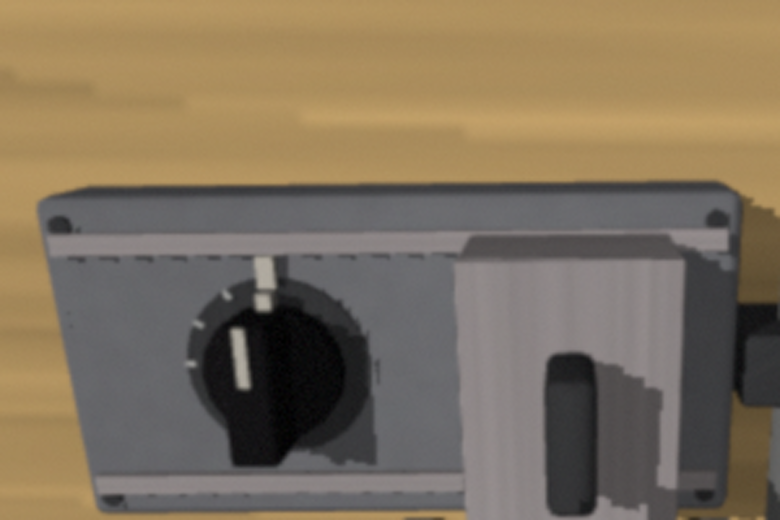

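Run:
```python
from h import *
import pickle
c,T=pickle.load(open('w3.pkl','rb'))
P=lambda u,v,z:ray(c,u,v,z,T)
f=lambda u,v:(100+u/2.6-.3,100+v/2.6-.3)
print('mark top ',P(*f(263,258),.032),P(*f(264,283),.032))
print('bar line',P(*f(240,331),.0597),P(*f(244,388),.0597))
print('bar corners top', P(*f(233,322),.0595),P(*f(282,325),.0595))
print('rail',P(*f(52,245),.032),P(*f(455,235),.032),P(*f(100,487),.032),P(*f(460,487),.032))
print('rail',P(*f(60,190),.03),P(*f(725,180),.03))
print('rail ang')
a=P(*f(58,242),.032);b=P(*f(454,235),.032);print(np.degrees(np.arctan2(*(a-b)[1::-1])))
```

```text
mark top  [0.55033634 0.28230038 0.032     ] [0.54313184 0.28274266 0.032     ]
bar line [0.53690427 0.28061413 0.0597    ] [0.52129995 0.28126723 0.0597    ]
bar corners top [0.53923368 0.28222652 0.0595    ] [0.53856241 0.26970638 0.0595    ]
rail [0.55343051 0.34121757 0.032     ] [0.5573946  0.22791256 0.032     ] [0.47834571 0.33979604 0.032     ] [0.47950244 0.22876236 0.032     ]
rail [0.56845793 0.33742133 0.03      ] [0.5730427  0.15306754 0.03      ]
rail ang
91.59473030369044
```

Run:
```python
from h import *
import pickle
c,T=pickle.load(open('w3.pkl','rb'))
f=lambda u,v:(100+u/2.6-.3,100+v/2.6-.3)
P=lambda u,v,z:ray(c,*f(u,v),z,T)
dl=P(203,368,.0395);dr=P(346,368,.0395);print('disc',dl,dr)
dl2=P(188,364,.030);dr2=P(371,364,.030);print('dial',dl2,dr2)
print('stub',P(263,295,.041),P(263,309,.041))
print('mark',P(264,260,.031),P(265,288,.031))
print('bar pos', P(233,325,.0595),P(281,325,.0595),P(231,465,.0395),P(283,465,.0395))
```

```text
disc [0.51993239 0.30004656 0.0395    ] [0.52035167 0.25924064 0.0395    ]
dial [0.5179319  0.30841002 0.03      ] [0.51848856 0.25420924 0.03      ]
stub [0.5418504  0.28024461 0.041     ] [0.53786818 0.28064641 0.041     ]
mark [0.54956081 0.28241884 0.031     ] [0.54143772 0.28294915 0.031     ]
bar pos [0.53843346 0.28231603 0.0595    ] [0.53855978 0.26996371 0.0595    ] [0.48967807 0.29547118 0.0395    ] [0.48983825 0.2800549  0.0395    ]
```

{"api": "servo_tool", "payload": {
  "commands": [
    [1,0,-40,0],
    [1,0,-60,0],
    [1,0,-60,0],
    [1,0,-60,0]
  ]
}}

```text
time: 9.8
tcp_pos: [0.5192, 0.1973, 0.0783]
tool_rot: [-0.001, 0.711, -0.703, 0.0]
force: [0.0, -0.2, 0.4]
gripper_width: 0.0432
```

{"api": "servo_tool", "payload": {
  "commands": [
    [0,0,0,0],
    [0,0,0,0],
    [0,0,0,0],
    [0,0,0,0],
    [0,0,0,0],
    [0,12,0,0],
    [0,32,0,0],
    [-1,54,0,0],
    [-1,74,0,0],
    [-1,80,0,0],
    [-1,80,0,0],
    [-1,80,0,0]
  ],
  "jaw": 0,
  "grip_force": 25
}}

```text
time: 11.3
tcp_pos: [0.518, 0.2778, 0.0788]
tool_rot: [-0.001, 0.711, -0.703, -0.0]
force: [-1.2, 0.7, 5.3]
gripper_width: 0.0113
```

{"api": "servo_tool", "payload": {
  "commands": [
    [0,3,0,0],
    [0,3,0,0],
    [0,3,0,0]
  ]
}}

```text
time: 11.68
tcp_pos: [0.5179, 0.2801, 0.0788]
tool_rot: [-0.001, 0.711, -0.703, 0.0]
force: [-2.7, -0.8, 6.4]
gripper_width: 0.0115
```

{"api": "servo_tool", "payload": {
  "commands": [
    [0,2,0,0],
    [0,2,0,0],
    [0,2,0,0]
  ]
}}

```text
time: 12.05
tcp_pos: [0.5179, 0.2818, 0.0788]
tool_rot: [-0.0, 0.711, -0.704, 0.0]
force: [-2.3, -1.0, 6.4]
gripper_width: 0.0113
```

{"api": "servo_tool", "payload": {
  "commands": [
    [0,2,0,0],
    [0,2,0,0],
    [0,2,0,0]
  ]
}}

```text
time: 12.42
tcp_pos: [0.5179, 0.2819, 0.0788]
tool_rot: [0.001, 0.71, -0.704, 0.001]
force: [-2.4, -5.3, 8.1]
gripper_width: 0.0115
```

{"api": "servo_tool", "payload": {
  "commands": [
    [0,3,0,0],
    [0,3,0,0],
    [0,3,0,0]
  ]
}}

```text
time: 12.8
tcp_pos: [0.5179, 0.282, 0.0787]
tool_rot: [0.003, 0.71, -0.704, 0.003]
force: [-2.7, -13.4, 10.0]
gripper_width: 0.0117
```

{"api": "servo_tool", "payload": {
  "commands": [
    [0,-5,0,0],
    [0,-5,0,0],
    [0,-5,0,0],
    [0,-5,40,0],
    [0,-8,90,0],
    [0,-50,120,0.1],
    [-5,-110,120,0.2],
    [-10,-170,120,0.3],
    [-15,-230,120,0.4],
    [-20,-290,120,0.5],
    [-25,-350,120,0.58],
    [-30,-410,120,0.58]
  ],
  "jaw": 0.6
}}

```text
time: 14.3
tcp_pos: [0.4875, -0.1247, 0.1973]
tool_rot: [-0.0, 0.882, -0.471, 0.0]
force: [0.7, 0.7, -0.3]
gripper_width: 0.0514
```

Run:
```python
from h import *
import pickle
c={n:cam(n,n+'1') for n in('top','side')}
pickle.dump(c,open('c1.pkl','wb'))
for n in('top','side'):
  for t in ['spot','gauge_tip','lock_tab']:
    print(n,t,[(np.round(d['xyz'],4).tolist(),round(d['conf'],2)) for d in env.spot_point(n,t)][:3])
im=cv2.imread('pics/side1.png');cv2.imwrite('pics/s1c.png',cv2.resize(im[260:460,160:380],None,fx=3,fy=3,interpolation=cv2.INTER_CUBIC))
```

```text
top spot [([0.5484, 0.0028, 0.0199], 0.41)]
top gauge_tip [([0.6942, -0.07, 0.0995], 0.65)]
top lock_tab [([0.5198, 0.2809, 0.0865], 0.95)]
side spot [([0.5541, 0.0069, 0.0189], 0.39)]
side gauge_tip [([0.6958, -0.0662, 0.0988], 0.65), ([0.5173, -0.285, 0.0339], 0.31)]
side lock_tab [([0.5187, 0.2798, 0.0849], 0.66)]
```

View pics/s1c.png

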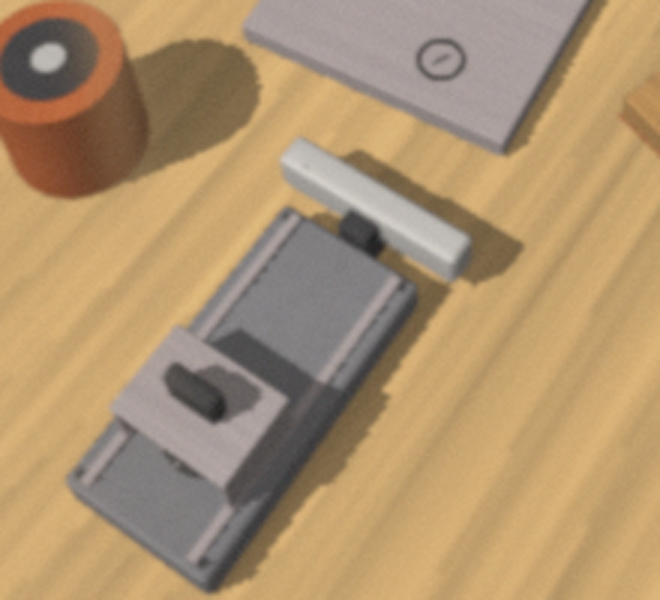

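{"api": "servo_tool", "payload": {
  "commands": [
    [-8,-60,0,0],
    [-16,-120,0,0],
    [-22,-175,-20,0],
    [-26,-197,-45,0],
    [-26,-197,-45,0],
    [-26,-197,-45,0],
    [-26,-197,-45,0]
  ]
}}

```text
time: 15.58
tcp_pos: [0.4628, -0.3192, 0.154]
tool_rot: [0.0, 0.883, -0.47, 0.001]
force: [-0.2, -0.4, 0.1]
gripper_width: 0.051
```

```bash
python3 look.py w4 lens loupe_grip rest
python3 - <<'E'
from h import *
import pickle
c=pickle.load(open('c1.pkl','rb'))
print('side spot',ray(c['side'],306.6,279.3,.02),'top',ray(c['top'],284.3,239,.02))
E
```

```text
15.575 [ 0.4628 -0.3192  0.154 ] yaw -56.06915732944454 j [-0.7048  0.1398  1.4665  0.0003  1.5324  0.2738] F [-0.2121 -0.3907  0.0689] w 0.05096341782314195
lens [([0.5213, -0.2881, 0.0427], 0.9), ([0.6679, -0.4861, 0.0031], 0.69)]
loupe_grip [([0.6576, -0.4334, 0.0099], 0.82), ([0.4618, -0.3225, 0.0367], 0.75)]
rest []
side spot [0.55294028 0.00263166 0.02      ] top [0.55346529 0.00068129 0.02      ]
```

View pics/w4.png

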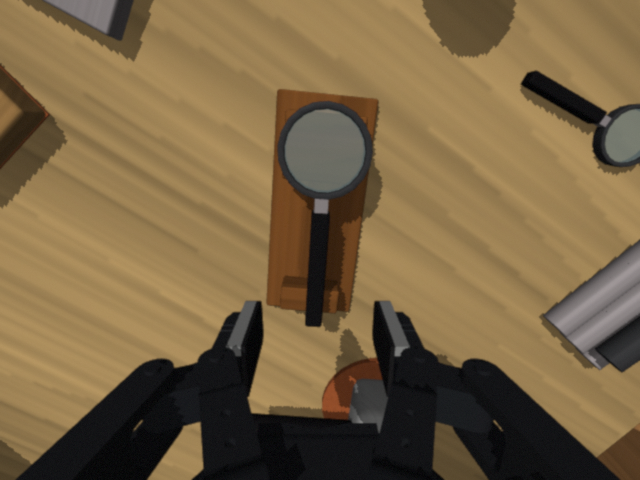

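Run:
```python
import cv2
im=cv2.imread('pics/top1.png')
cv2.imwrite('pics/t1c.png',cv2.resize(im[150:290,240:360],None,fx=4,fy=4,interpolation=cv2.INTER_CUBIC))
im=cv2.imread('pics/side1.png')
cv2.imwrite('pics/g1c.png',cv2.resize(im[160:250,220:340],None,fx=6,fy=6,interpolation=cv2.INTER_CUBIC))
```

```text
(no output)
```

View pics/t1c.png

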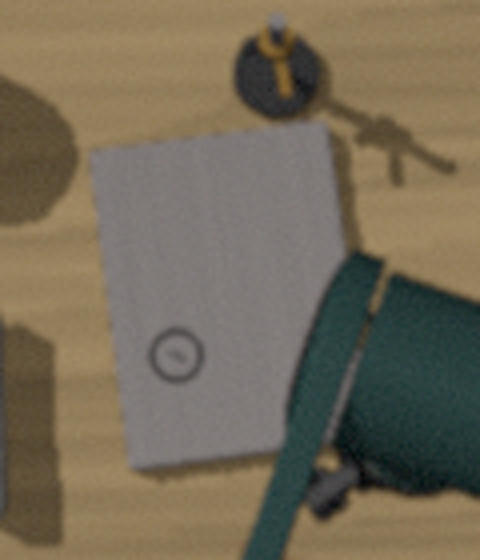

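View pics/g1c.png

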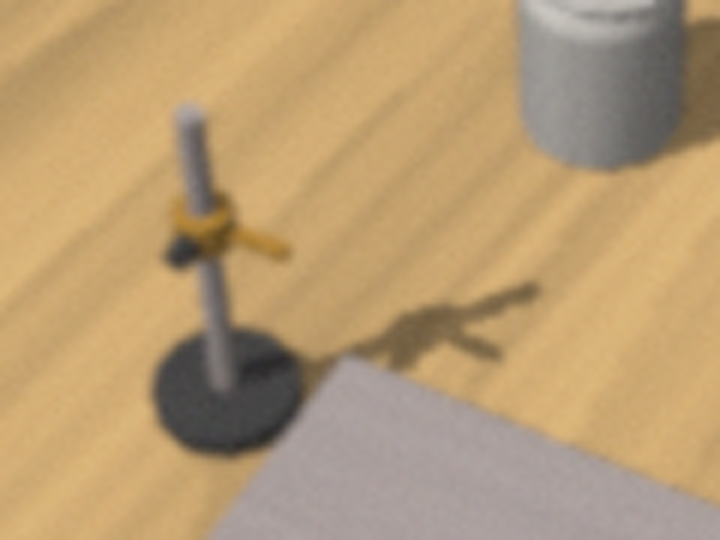

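Run:
```python
from h import *
import pickle
c,T=pickle.load(open('w4.pkl','rb'))
P=lambda u,v,z:ray(c,u,v,z,T)
L=P(325,150,.048);a=P(320,213,.052);b=P(314.5,325,.052)
print('lens',L,'handle',a,b, np.degrees(np.arctan2(*(a-b)[1::-1])),np.degrees(np.arctan2(*(L-b)[1::-1])),np.linalg.norm(L-b))
d=(a-b)/np.linalg.norm(a-b); print('grip',L-d*.072)
k=pickle.load(open('c1.pkl','rb'))
print(tri([(k['top'],311.9,173.6,None),(k['side'],267.8,202.1,None)]))
print(tri([(k['top'],283.9,238.4,None),(k['side'],306.6,279.3,None)]), ray(k['top'],283.9,238.4,.02))
```

```text
lens [ 0.52275347 -0.28620084  0.048     ] handle [ 0.48396915 -0.30816096  0.052     ] [ 0.40314721 -0.35739845  0.052     ] 31.350171093592643 30.7639266887042 0.13925069883076222
grip [ 0.46126521 -0.32366007  0.048     ]
(array([ 0.70020394, -0.07039313,  0.09230432]), [np.float64(0.0002916063978350749), np.float64(0.0002916063978346509)])
(array([0.55463206, 0.00142253, 0.01723571]), [np.float64(0.0006841254130396075), np.float64(0.0006841254130395522)]) [0.55497238 0.00163493 0.02      ]
```

{"api": "servo_tool", "payload": {
  "commands": [
    [-1,-4,-50,-0.05],
    [-1,-4,-95,-0.05],
    [-1,-4,-128,-0.05],
    [-1,-4,-128,-0.05],
    [-1,-4,-128,-0.05]
  ]
}}

```text
time: 16.4
tcp_pos: [0.4616, -0.325, 0.0261]
tool_rot: [0.0, 0.87, -0.493, 0.001]
force: [0.8, 0.2, 0.5]
gripper_width: 0.0512
```

```bash
python3 look.py w5
```

```text
16.4 [ 0.4616 -0.325   0.0261] yaw -59.063476401284106 j [-0.7138  0.2462  1.6096 -0.      1.2829  0.317 ] F [0.7599 0.1933 0.4548] w 0.051176084076137336
```

View pics/w5.png

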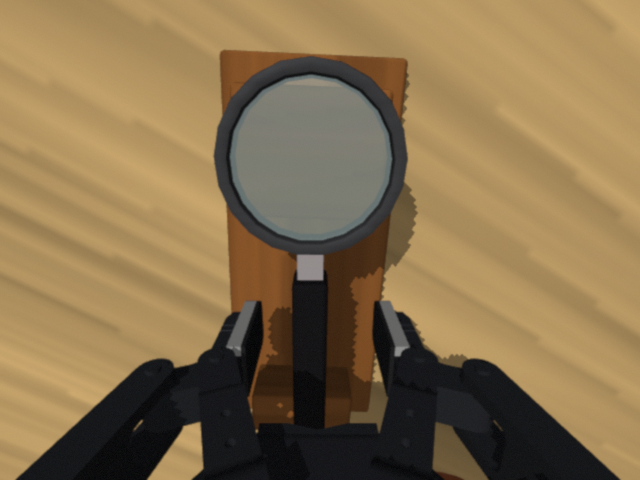

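{"api": "servo_tool", "payload": {
  "commands": [
    [-1,2,0,0],
    [-1,2,0,0]
  ]
}}

```text
time: 16.7
tcp_pos: [0.4602, -0.3226, 0.0257]
tool_rot: [0.0, 0.87, -0.493, 0.001]
force: [0.5, -0.4, -0.9]
gripper_width: 0.0512
```

{"api": "servo_tool", "payload": {
  "commands": [
    [0,0,0,0],
    [0,0,0,0],
    [0,0,0,0],
    [0,0,0,0],
    [0,0,0,0],
    [0,0,0,0]
  ],
  "jaw": 0,
  "grip_force": 50
}}

```text
time: 17.45
tcp_pos: [0.4598, -0.3224, 0.0246]
tool_rot: [0.0, 0.87, -0.493, 0.0]
force: [-0.3, -0.9, 1.6]
gripper_width: 0.013
```

{"api": "servo_tool", "payload": {
  "commands": [
    [0,0,5,0],
    [0,0,15,0],
    [0,0,40,0],
    [0,0,80,0],
    [0,0,110,0],
    [0,0,110,0]
  ]
}}

```text
time: 18.2
tcp_pos: [0.4612, -0.3236, 0.138]
tool_rot: [0.001, 0.87, -0.493, 0.004]
force: [-0.8, 0.4, -1.7]
gripper_width: 0.013
```

```bash
python3 look.py w6 lens
```

```text
18.2 [ 0.4612 -0.3236  0.138 ] yaw -59.06801718145572 j [-0.7124  0.1479  1.4898 -0.      1.4964  0.3185] F [-0.7612  0.3539 -1.6926] w 0.01300483650631843
lens [([0.5245, -0.2864, 0.1556], 0.75)]
```

View pics/w6.png

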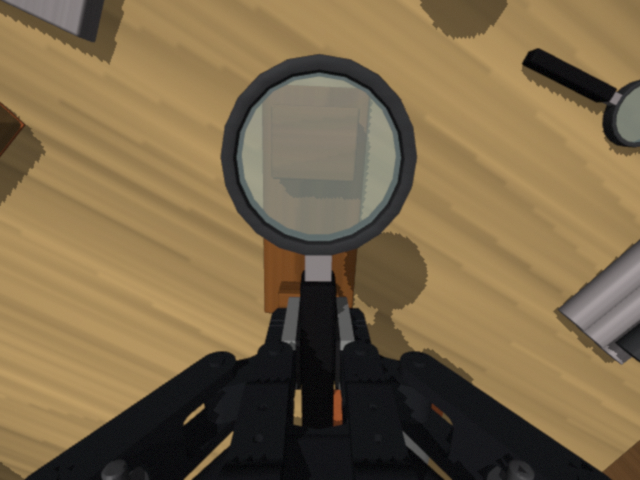

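{"api": "servo_tool", "payload": {
  "commands": [
    [4,40,0,0],
    [9,90,0,0],
    [14,140,0,0],
    [19,190,0,0],
    [24,240,0,0],
    [28,275,0,0],
    [29,289,0,0],
    [29,289,0,0],
    [29,289,0,0],
    [29,289,0,0]
  ]
}}

```text
time: 19.55
tcp_pos: [0.4885, -0.0344, 0.1341]
tool_rot: [0.0, 0.87, -0.494, -0.0]
force: [0.1, -0.1, -1.8]
gripper_width: 0.0132
```

{"api": "servo_tool", "payload": {
  "commands": [
    [0,0,-20,0],
    [0,0,-40,0],
    [0,0,-53,0],
    [0,0,-53,0],
    [0,0,-53,0],
    [0,0,-53,0]
  ]
}}

```text
time: 20.3
tcp_pos: [0.4894, -0.0335, 0.0824]
tool_rot: [-0.0, 0.87, -0.493, 0.001]
force: [0.4, 0.1, -1.6]
gripper_width: 0.0134
```

```bash
python3 look.py w7 lens spot
python3 - <<'E'
from h import *
import pickle
c={n:cam(n,n+'2') for n in('top','side')}
pickle.dump(c,open('c2.pkl','wb'))
for n in('top','side'):
  for t in ['lens','spot','gauge_tip','loupe_grip']:
    print(n,t,[(np.round(d['xyz'],4).tolist(),round(d['conf'],2)) for d in env.spot_point(n,t)][:3])
im=cv2.imread('pics/side2.png');cv2.imwrite('pics/s2c.png',cv2.resize(im[150:300,220:420],None,fx=4,fy=4,interpolation=cv2.INTER_CUBIC))
im=cv2.imread('pics/top2.png');cv2.imwrite('pics/t2c.png',cv2.resize(im[150:290,240:390],None,fx=4,fy=4,interpolation=cv2.INTER_CUBIC))
E
```

```text
20.3 [ 0.4894 -0.0335  0.0824] yaw -59.07531686688819 j [-0.1838  0.0337  1.7289 -0.0001  1.3768  0.8472] F [ 0.3865  0.086  -1.5882] w 0.013368231077071309
lens [([0.5522, -0.0016, 0.1018], 0.6)]
spot []
top lens [([0.6687, -0.4854, 0.0058], 0.74), ([0.5505, 0.0045, 0.0961], 0.69)]
top spot []
top gauge_tip [([0.3797, -0.0487, -0.0038], 0.57), ([0.6994, -0.0689, 0.1017], 0.42)]
top loupe_grip [([0.6614, -0.4336, 0.0051], 0.55)]
side lens [([0.5489, 0.0027, 0.0954], 0.74), ([0.4871, -0.0317, 0.1008], 0.54), ([0.699, -0.0687, 0.0942], 0.19)]
side spot [([0.5529, 0.0058, 0.0183], 0.65)]
side gauge_tip [([0.6971, -0.0706, 0.0969], 0.48)]
side loupe_grip [([0.4875, -0.0303, 0.1022], 0.9), ([0.5936, -0.0312, -0.0033], 0.37)]
```

View pics/w7.png

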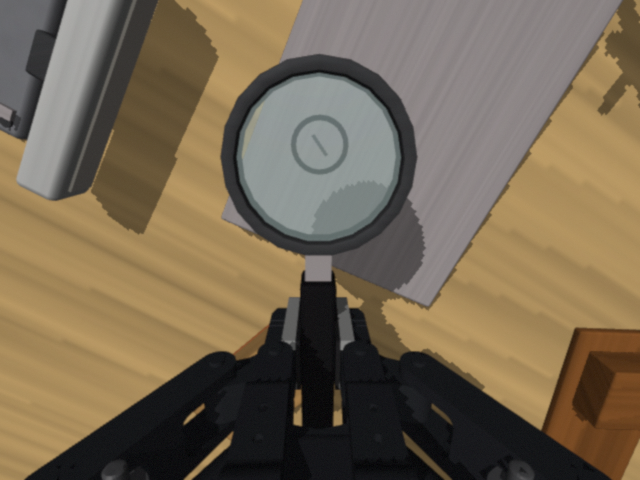

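View pics/s2c.png

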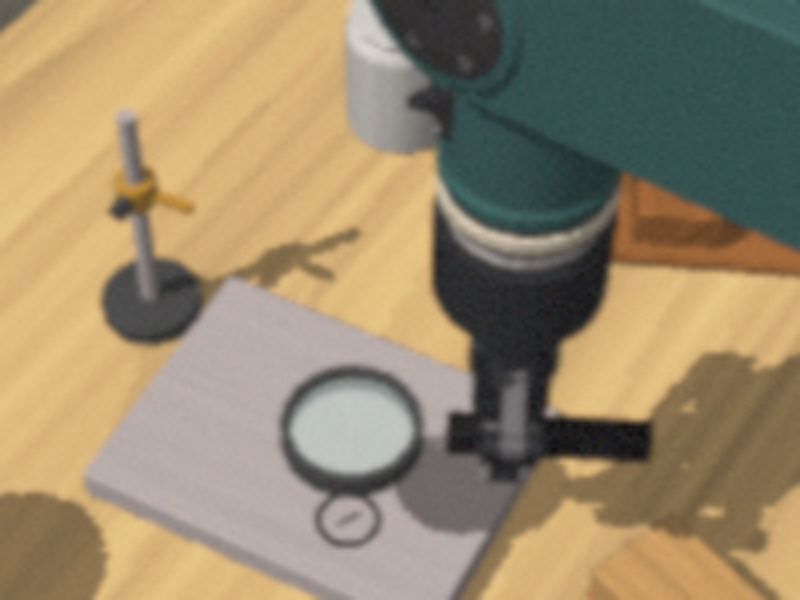

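View pics/t2c.png

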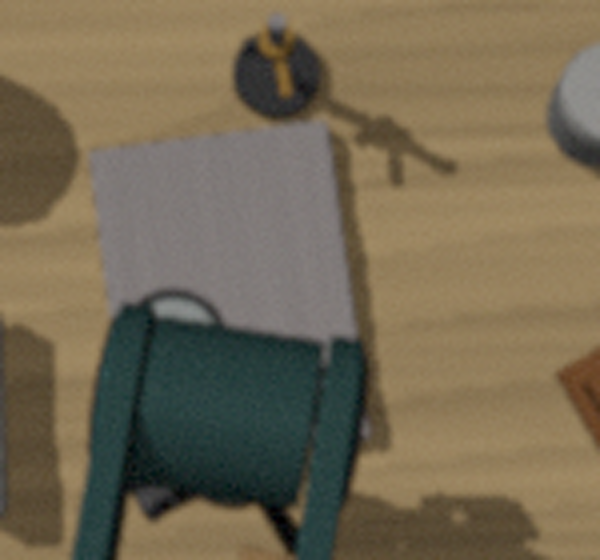

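Run:
```python
from h import *
import pickle
from scipy.optimize import least_squares
np.set_printoptions(precision=4,suppress=True)
c,T=pickle.load(open('w7.pkl','rb'))
print('wrist lens',ray(c,318.5,154,.1055,T),'spot',ray(c,319.5,144.5,.02,T))
k=pickle.load(open('c2.pkl','rb'))
s,t=k['side'],k['top']
fs=lambda u,v:(220+u/4-.375,150+v/4-.375)
ft=lambda u,v:(240+u/4-.375,150+v/4-.375)
for z in (.095,.099,.103):print('side lens',z,ray(s,*fs(351,428),z))
print('spot side',ray(s,*fs(349,519),.02))
# gauge
sT=fs(191,208);sP=fs(127,117);sC=fs(136,190)
tT=ft(289,96);tP=ft(278,21)
shp=ft(452,168);sht=ft(398,185)
print(ray(t,*shp,0),ray(t,*sht,0))
def res(p):
    gx,gy,a,h=p[:4];b=p[4:8];
    tip=[gx+.033*np.cos(a),gy+.033*np.sin(a),h];top=[gx,gy,.15]
    r=[]
    for cm,po,oo,bb in((s,top,sP,b[:2]),(s,tip,sT,b[:2]),(t,top,tP,b[2:]),(t,tip,tT,b[2:])):
        r+=list(np.array(proj(cm,po))+bb-oo)
    return np.array(r+list(b/1.5))
x=least_squares(res,[.73,-.066,3.1,.096]+[0]*4);print(x.x,x.fun,'std h',np.sqrt(np.linalg.inv(x.jac.T@x.jac)[3,3]))
g=x.x
sp=ray(t,*shp,0);st=ray(t,*sht,0)
kk=(sp[:2]-g[:2])/.15; tip=g[:2]+.033*np.array([np.cos(g[2]),np.sin(g[2])])
print('shadow h',(st[:2]-tip)/kk, (st[:2]-tip)@kk/(kk@kk))
# shadow post base check
```

```text
wrist lens [0.5537 0.0041 0.1055] spot [0.5536 0.003  0.02  ]
side lens 0.095 [ 0.552  -0.0001  0.095 ]
side lens 0.099 [0.5504 0.0022 0.099 ]
side lens 0.103 [0.5487 0.0046 0.103 ]
spot side [0.5524 0.0025 0.02  ]
[ 0.6711 -0.1728  0.    ] [ 0.661  -0.1385  0.    ]
[ 0.7312 -0.0636  3.3044  0.0977  0.0322  0.5234  0.3089 -0.2932] [-0.3126 -0.1978  0.2982 -0.0348  0.0546  0.1296 -0.1918  0.0007  0.0215
  0.3489  0.2059 -0.1954] std h 0.004670680252682276
shadow h [0.0938 0.0956] 0.09517895366811026
```

{"api": "servo_tool", "payload": {
  "commands": [
    [0,0,50,0],
    [10,15,100,0],
    [15,20,118,0],
    [15,20,118,0],
    [15,20,118,0],
    [15,20,118,0]
  ]
}}

```text
time: 21.7
tcp_pos: [0.5025, -0.0134, 0.1973]
tool_rot: [0.001, 0.87, -0.493, -0.002]
force: [-0.3, 0.3, -1.4]
gripper_width: 0.0132
```

```bash
python3 look.py wB gauge_tip
```

```text
21.7 [ 0.5025 -0.0134  0.1973] yaw -59.098038493285024 j [-0.1394 -0.0065  1.5349 -0.0002  1.6168  0.892 ] F [-0.31    0.2983 -1.4387] w 0.01318862131005157
gauge_tip [([0.6969, -0.0622, 0.093], 0.72)]
```

{"api": "servo_tool", "payload": {
  "commands": [
    [20,-35,0,0],
    [45,-75,0,0],
    [66,-111,0,0],
    [66,-111,0,0],
    [66,-111,0,0],
    [66,-111,0,0]
  ]
}}

```text
time: 22.55
tcp_pos: [0.5692, -0.1233, 0.1993]
tool_rot: [-0.0, 0.87, -0.493, -0.0]
force: [-0.4, -0.5, -1.2]
gripper_width: 0.0133
```

```bash
python3 look.py wA gauge_tip; python3 -c "
import cv2
a=cv2.imread('pics/wA.png');b=cv2.imread('pics/wB.png')
cv2.imwrite('pics/wAc.png',cv2.resize(a[0:150,220:420],None,fx=4,fy=4,interpolation=2))
cv2.imwrite('pics/wBc.png',cv2.resize(b[0:150,440:640],None,fx=4,fy=4,interpolation=2))"
```

```text
22.55 [ 0.5692 -0.1233  0.1993] yaw -59.01034290378437 j [-0.3107  0.1675  1.3445  0.0002  1.6299  0.7192] F [-0.3707 -0.4658 -1.1859] w 0.013328323396365355
gauge_tip [([0.6992, -0.0641, 0.0965], 0.55)]
```

View pics/wAc.png

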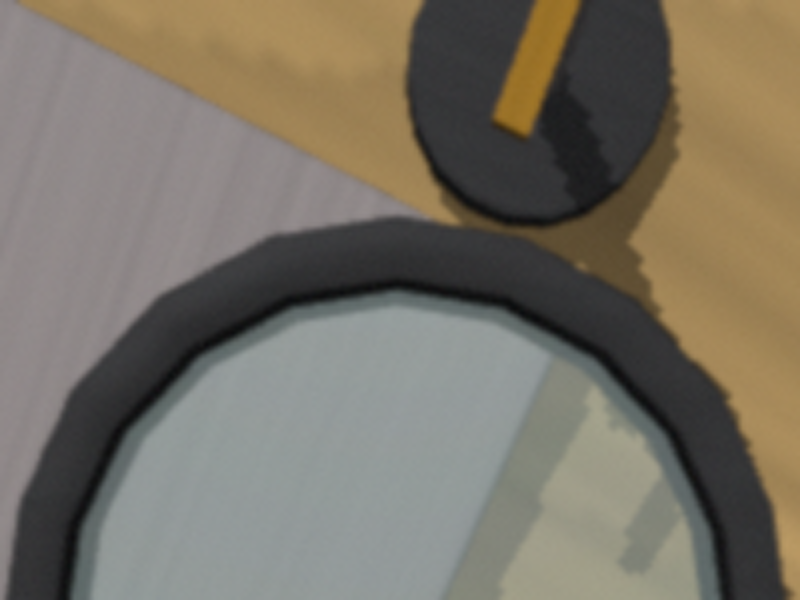

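View pics/wBc.png

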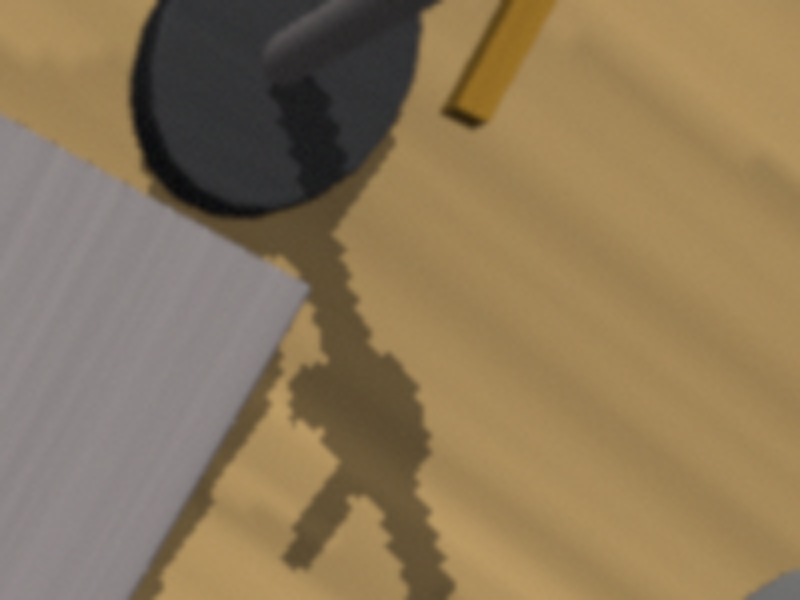

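Run:
```python
from h import *
import pickle
np.set_printoptions(precision=4,suppress=True)
A,TA=pickle.load(open('wA.pkl','rb'));B,TB=pickle.load(open('wB.pkl','rb'))
fA=lambda u,v:(220+u/4-.375,v/4-.375);fB=lambda u,v:(440+u/4-.375,v/4-.375)
print('tip top',tri([(A,*fA(511,130),TA),(B,*fB(467,114),TB)]))
# calibration: foot lowest edges: foot front edge point / left edge
print('foot L/R A',ray(A,*fA(410,75),.008,TA),ray(A,*fA(670,75),.008,TA))
print('foot L/R B',ray(B,*fB(135,80),.008,TB))
print('foot bottom',tri([(A,*fA(528,222),TA),(B,*fB(240,212),TB)]))
# shadow of tip: B
print('shadow tip B',ray(B,*fB(298,562),0,TB),'A',ray(A,*fA(637,565),0,TA))
k=pickle.load(open('c2.pkl','rb'))
print('4view',tri([(A,*fA(511,130),TA),(B,*fB(467,114),TB),(k['side'],220+191/4-.4,150+206/4-.4,None),(k['top'],311.9,173.6,None)]))
```

```text
tip top (array([ 0.6988, -0.0677,  0.0971]), [np.float64(0.00024009080290926196), np.float64(0.00024009080290928183)])
foot L/R A [ 0.7171 -0.0394  0.008 ] [ 0.7453 -0.0863  0.008 ]
foot L/R B [ 0.7136 -0.0391  0.008 ]
foot bottom (array([ 0.7077, -0.0755,  0.0037]), [np.float64(6.334671649348437e-05), np.float64(6.334671649414825e-05)])
shadow tip B [ 0.6597 -0.1374  0.    ] A [ 0.6605 -0.1376  0.    ]
4view (array([ 0.6992, -0.0687,  0.0968]), [np.float64(0.0010644115001074291), np.float64(0.0008890872996534109), np.float64(0.0004520410368822555), np.float64(0.0015033450502726757)])
```

{"api": "servo_tool", "payload": {
  "commands": [
    [-25,28,0,0],
    [-55,60,0,0],
    [-81,90,-10,0],
    [-81,90,-50,0],
    [-81,90,-90,0],
    [-81,90,-115,0],
    [-81,90,-121,0],
    [-81,90,-121,0],
    [-81,90,-121,0],
    [-81,90,-121,0],
    [-81,90,-121,0],
    [-81,90,-121,0]
  ]
}}

```text
time: 24.15
tcp_pos: [0.4888, -0.0343, 0.0786]
tool_rot: [-0.0, 0.87, -0.493, 0.0]
force: [-1.0, 0.2, -1.9]
gripper_width: 0.0133
```

```bash
python3 look.py w8 lens; python3 -c "
from h import *
c=cam('side','side3')
im=cv2.imread('pics/side3.png');cv2.imwrite('pics/s3c.png',cv2.resize(im[150:450,160:460],None,fx=2,fy=2,interpolation=2))"
```

```text
24.15 [ 0.4888 -0.0343  0.0786] yaw -59.073302834936015 j [-0.1859  0.0371  1.7335 -0.      1.3705  0.8452] F [-0.9771  0.212  -1.9271] w 0.01328288860328055
lens [([0.5515, 0.0031, 0.1012], 0.69)]
```

View pics/w8.png

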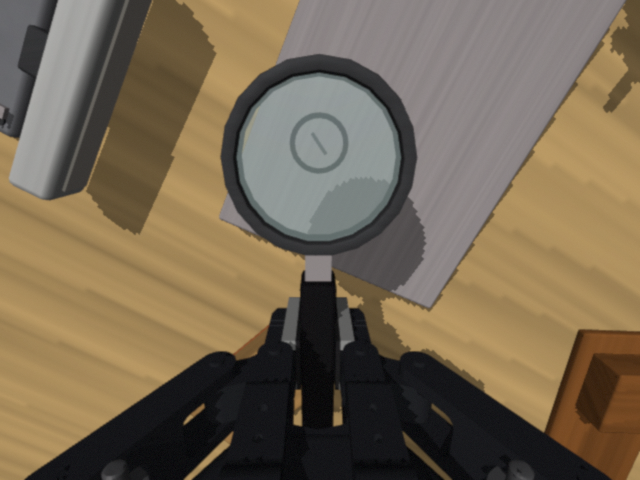

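View pics/s3c.png

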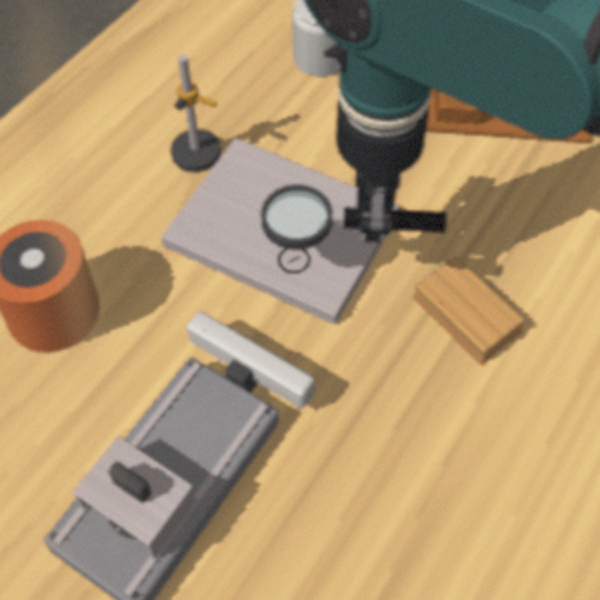

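{"api": "servo_tool", "payload": {
  "commands": [
    [0,0,1,0],
    [0,0,1,0],
    [0,0,1,0],
    [0,0,1,0],
    [0,0,1,0],
    [0,0,1,0],
    [0,0,1,0],
    [0,0,1,0]
  ]
}}

```text
time: 25.3
tcp_pos: [0.4886, -0.0343, 0.0793]
tool_rot: [0.0, 0.87, -0.493, 0.0]
force: [-0.4, -0.3, -1.7]
gripper_width: 0.0133
```

```bash
python3 -c "
from h import *
o=env.get_obs();print(o['time'],o['tcp_pos'],abs(o['qd']).max(),o['gripper_width'],o['force'])
print(env.job_done())"
```

```text
25.3 [ 0.4886371  -0.03428806  0.07934411] 0.002291040231098536 0.01334358472795938 [-0.36825637 -0.33260921 -1.69429286]
the job is handed in; nothing more can be done
None
```

I set the knob to the mark, slid the lock hood home, and took the larger loupe from its rest. I handed the job in at 25.3 s with the loupe held over the spot. No verdict is reported.

- **Knob:** before I covered it, the wrist picture put the pointer within about 0.01–0.06 rad of the mark, depending on which features I used. The point detector put the pointer about 3 mm from the mark (roughly 0.13 rad) in the other direction. I judged that to be detector noise and left the knob alone.
- **Hood:** I pushed it until it stopped moving at the hard stop, with about 13 N of push. The side picture shows it over the knob.
- **Loupe sideways:** the lens centre is about 2 mm from the spot's centre in the wrist view. I found no sign of tilt or slip after the grasp.
- **Loupe height:** the lens is at about 95.8 mm, worked out from the arm's pose and the known height of the rest. Triangulating two wrist views puts the gauge finger at about 95.1 mm.
- **Where the height checks disagreed:** other estimates of the finger ran from 92 to 102 mm. The wrist-view lens detector read about 101 mm for the lens just before the last 1 mm rise. The 6 mm limit should hold, but height is the least certain of the checks.
- **At hand-in:** the arm was still, and the fingers were closed on the handle at 13.3 mm. The bystander items still in view in the last side picture (drum and block) looked undisturbed.

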